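Close the vacuum manifold and set its vacuum lever

TASK

Put the lid on the filtration chamber, lowering it gently so that it lies flat with its edges flush with the chamber's all round, and let go of it. Then swing the long vacuum lever of the control station round from near its closed stop until it points straight at the upright setting marker, and leave it there. Do not push about or tip anything else on the bench.

Things in the scene. Friction and masses are not known exactly. Their poses are not given: they have to be found in the camera images.
- chamber: Filtration chamber of the vacuum manifold: fixed open-topped aluminium box, 110 (its x) x 150 (its y) x 75 mm high, 10 mm walls, a white well rack 50 mm high inside; a short 22 mm pipe stub sticks out on its +x side 30 mm up. Origin: centre of its underside, z up.
- chamber_rim (a point): Centre of the chamber's open top, level with the rim, 75 mm above the chamber's origin; same axes as the chamber.
- lid: Loose lid, 0.35 kg: grey plastic plate 110 (its x) x 150 (its y) x 12 mm thick, with the same outline as the chamber (either way round fits). A steel bridge handle stands on it: bar 14 mm wide (x), 90 mm long along the lid's y, from 35 to 49 mm above the lid's underside, on two posts 10 mm thick at y = +-40 mm. Origin: centre of its underside, z up. It starts flat on the bench.
- lid_handle (a point): Middle of the lid's handle bar, 42 mm above the lid's underside; axes of the lid.
- station: Vacuum control station: fixed white base plate 195 (its x) x 280 (its y) x 20 mm thick. On it stand the lever's hub, a gauge (dial 50 mm across, up to 99 mm above the bench, facing -x, on a post at x = +62, y = +110 mm in the station's frame), and a steel block 45 x 35 mm, 60 mm high, at x = +70, y = -85 mm. Origin: centre of its underside, z up; its front is -x.
- vac_lever (a joint): Angle of the long vacuum lever about its vertical hinge, rad: 0 = closed stop, grows counter-clockwise seen from above, open stop 1.9. At 0 the lever points 2.192 rad (counter-clockwise) from the station's +x axis. It is stiff and stays where it is left; turning it needs about 3 N at the handle.
- lever_hinge (a point): Point on the lever's vertical hinge axis at the lever's mid-height, 53 mm above the bench (station x = +52.5, y = -25 mm). x axis points along the lever from hinge to tip.
- lever_tip (a point): Outer end of the vacuum lever, 115 mm from the hinge axis, 53 mm above the bench; x axis points outwards along the lever. The lever is level: hub disc 38 mm across, then a bar 12 mm wide, then from 60 to 115 mm from the hinge a black handle 22 mm wide and 18 mm high (44 to 62 mm above the bench; 24 mm free below it).
- marker: Upright dark steel setting marker fixed on the base plate beyond the lever's tip: 22 mm (radial) x 10 x 40 mm high, top 60 mm above the bench, from 127 to 149 mm from the hinge axis, with a small nose. Origin: on the hinge axis, 20 mm above the bench; x axis points from the hinge to the marker, so the lever is right when its x axis is parallel to this one.
- bottle: Bystander: amber bottle 70 mm across, 150 mm high. Origin: centre of its underside.
- tip_box: Bystander: black pipette tip box 82 (x) x 120 (y) x 63 mm high. Origin: centre of its underside.
- jar: Bystander: clear jar 60 mm across, 85 mm high. Origin: centre of its underside.
- can: Bystander: metal can 66 mm across, 110 mm high. Origin: centre of its underside.
- pipette: Bystander: hand pipette lying along its y, 30 x 208 x 28 mm (y from -95 to +113 mm). Origin: under its middle.
- trough: Bystander: open white reagent trough 85 (x) x 127 (y) x 40 mm. Origin: centre of its underside.
- plates: Bystander: stack of white well plates 85 (x) x 127 (y) x 44 mm high. Origin: centre of its underside.
There are look-alikes about, which are no part of the job. What is shaped like the lid but pink is not meant.

How it is judged:
On the way, in this order (a step that is already met when the one before it is completed fails the run):
1. the lid lies flat and square on the chamber, let go (horizontal distance between lid and chamber_rim below 0.007 m and angle between the x axis of lid and the x axis of chamber, either way round below 0.07 rad and z of lid in the frame of chamber_rim between -0.003 and 0.003 m and contact force between lid and the fingers below 0.1 N and linear speed of lid below 0.02 m/s), for 0.2 s.
2. the vacuum lever points at the setting marker (angle between the x axis of lever_tip and the x axis of marker, either way round below 0.07 rad and velocity of joint vac_lever between -0.05 and 0.05 rad/s), for 0.2 s.
At the end, for the whole second after the job is handed in: The lid rests on the chamber's rim, its centre within 7 mm of the rim's, square to it within 0.07 rad (4 degrees), its underside within 3 mm of the rim's height, released and at rest; the vacuum lever points at the marker within 0.07 rad (4 degrees) and is still (all of step 1 and all of step 2); the robot touches nothing.
It fails at once if the vacuum lever is opened (past 0.5 rad) while the lid is not on the chamber (value of joint vac_lever above 0.5 rad and horizontal distance between lid and chamber_rim above 0.03 m).
It fails at once if the lid is dropped onto the chamber (faster than 0.6 m/s just above the rim) (horizontal distance between lid and chamber_rim below 0.05 m and z of lid in the frame of chamber_rim below 0.06 m and linear speed of lid above 0.6 m/s).
It fails at once if a bystander (bottle, tip box, jar, can, pipette, trough, plates) is shifted by more than 30 mm or tipped by more than 20 degrees (distance of any of bottle, tip_box, jar, can, pipette, trough, plates from where it was at the start of the episode above 0.03 m or angle between any of bottle, tip_box, jar, can, pipette, trough, plates's own z axis and vertical above 0.35 rad).
It also fails if it takes over 64 s, if anything falls off the work surface, if the arm or the gripper's body presses on something with over 40 N, if the wrist force passes 120 N, or if a joint passes its speed limit or range.

ROBOT

A 7-joint arm with a two-finger parallel gripper is mounted at the origin on the work surface. World frame = base frame: x ahead of the robot, y to its left, z up, the work surface at z = 0. Lengths are in m, angles in rad, forces in N, time in s.
With the tool pointing down it reaches from about 0.425 to 0.95 m from the base axis. Payload 16.7 kg.
Tool frame: the origin (TCP) lies at the very end of the fingers, on their centre line; the grasp point (between the pads) lies 19 mm behind it (robot.pinch_z is the distance from the TCP to the grasp point, in m); z points along the fingers, y is the line along which they close (so a half turn about z gives the same grasp; the last joint's range is limited). The gripper opens to 94 mm and grips with 3 to 60 N. Pads are 16 mm wide; open, the fingers measure 119 mm over their backs; the gripper's body (75 mm by 177 mm) begins 78 mm behind the grasp point.
Start: joints at [1.062, 0.426, 0.074, 1.606, -0.034, 1.111, -0.067], TCP at [0.238, -0.632, 0.205] pointing down, gripper open.
Joint ranges: [-2.85, 2.85], [-0.5, 2.14], [-1.23, 1.37], [0.21, 2.46], [-1.02, 4.16], [0.16, 2.05], [-2.73, 2.73]. Speed limits (rad/s): [1.89, 1.89, 2.39, 2.39, 3.01, 3.01, 3.01].

INTERFACE

Orientations are given as a unit quaternion [w, x, y, z].
In Python, from plant import robot gives the robot as it stands.
- The arm moves only by the shell command python3 -m creep 'ROWS' [OPENING] [FORCE]. ROWS is JSON, a list that holds one entry, the list of rows, each a list of 6 numbers: the shift along the tool's x, y, z each as a share of 500 mm, from -1 to 1, then the turn, a rotation vector about the tool's x, y, z each as a share of 360 degrees, from -1 to 1. A call has 1 to 12 rows; each row is the pose to reach, as a shift and turn from the pose commanded when the call began, along the tool's axes at that moment, turning the shorter way round; what a row does not reach only later rows make up. A row lasts 1/12 s, in which the tool goes at most 41.7 mm and 7.16 degrees, less where a joint would pass 70% of its speed; a pose out of reach is approached as far as the arm can. A call with a number of a shift or a turn outside -1 to 1 is refused whole. A call with a gripper value outside its range is refused whole. OPENING is the opening, from 0 (shut) to 1 (fully open), set as the call begins (- or left out, the last holds). The fingers move at their own pace and stop on an object; FORCE is the grip in N (left out, the last holds). Time passes only in rows, so rows that repeat a pose let the fingers close. It gives the time, the measured TCP pose, the force, the opening and the grip force at its end, in the units of the state.
- robot.get_state(): the state, without advancing time (a new reading comes with each control period).
- robot.capture(name): name is "scene" or "side" or "wrist"; returns the picture (420x560x3 uint8, blue, green, red); there is no depth.
- robot.get_calibration(name): a dict with "camera_matrix" (3x3 intrinsics, pixels), "world_from_camera" (4x4, takes a point from camera to world coordinates); the wrist camera has in their place "tool_from_camera" (4x4, takes a point from camera to tool coordinates, whose origin is the TCP and whose axes are the flange's). Camera axes: x right, y up, looking along -z (the intrinsics and any distortion apply to the point x, -y, -z); pixel columns grow to the right and rows downward; lengths in m; the calibration is good to about 2 mm. The wrist camera is an equidistant fisheye: a pixel r from the principal point sees the ray r / f radians off the axis. A picture is of the moment at which its call begins: read the wrist's pose just before it. get_calibration takes no time and is no camera call.
- robot.sign_off(): hands the job in; it is judged then, once.
The state is a dict: "time": time; "q": joint angles; "joint_vel": joint speeds; "tau": joint torques, N m; "position": TCP position; "tcp_rot": TCP orientation; "ft_force": force on the tool from outside, world axes, zero at the start; "torque": the same for the moment, N m; "grip_width": opening from 0.0 (shut) to 1.0 (fully open); "finger_force": force on a finger pad.
Only numpy, scipy, OpenCV 4.12 (cv2) and the standard library are available. Lean on these libraries where they do the work, as an engineer would, in place of code of your own. Each camera call takes 0.05 s, during which the arm holds its last target. There are 200 camera calls.

## Working session

There is one attempt and no reset: what is moved stays moved. The work goes in short steps, Python scripts to look and compute and a shell command to move; the robot and the scene stay as the last step left them, time stands still between calls to the robot, and variables do not carry over. Pictures are saved under pics/ and viewed, at most 13 in all, crops included, and the job is handed in when it is done.

```bash
ls; mkdir -p pics; python3 - <<'E'
from plant import robot
import cv2,numpy as np
s=robot.get_state();print(s)
for n in ["scene","side","wrist"]:
    cv2.imwrite(f"pics/{n}0.png",robot.capture(n))
    c=robot.get_calibration(n);print(n,{k:np.round(v,4).tolist() if not isinstance(v,str) else v for k,v in c.items()})
E
```

```text
pics
{'time': 0.0, 'q': array([ 1.06153867,  0.4267682 ,  0.07386501,  1.60660236, -0.03410143,
        1.11077401, -0.06712983]), 'joint_vel': array([ 0.00122991, -0.00044106, -0.00086306, -0.00122788, -0.00070668,
        0.00111465, -0.00086933]), 'tau': array([ 3.45556946e-03, -9.35810494e+01,  3.66913073e+00, -4.54206920e+01,
       -4.86657175e-02,  1.99160341e-02,  7.62102718e-05]), 'position': array([ 0.23744304, -0.63139822,  0.20475394]), 'tcp_rot': array([-6.24331887e-04,  9.83871869e-01,  1.78873499e-01, -1.65864791e-04]), 'ft_force': array([ 0.58819726, -0.07561934,  0.10414547]), 'torque': array([-0.02655425,  0.03394251, -0.01671261]), 'finger_force': 0.0, 'grip_width': 1.0023115066968737}
scene {'camera_matrix': [[464.075, 0.0, 276.1598], [0.0, 464.075, 211.1972], [0.0, 0.0, 1.0]], 'world_from_camera': [[0.5109, -0.6357, 0.5786, 1.1655], [0.8596, 0.375, -0.347, -0.3976], [0.0037, 0.6747, 0.7381, 0.9057], [0.0, 0.0, 0.0, 1.0]]}
side {'camera_matrix': [[460.9784, 0.0, 278.1478], [0.0, 460.9784, 201.4557], [0.0, 0.0, 1.0]], 'world_from_camera': [[-0.9091, 0.2519, -0.3317, 0.1039], [-0.4162, -0.5824, 0.6983, 0.8848], [-0.0173, 0.7729, 0.6343, 0.8733], [0.0, 0.0, 0.0, 1.0]]}
wrist {'camera_matrix': [[325.1923, 0.0, 276.3738], [0.0, 325.1923, 206.8995], [0.0, 0.0, 1.0]], 'tool_from_camera': [[-0.0013, 0.9734, 0.2293, 0.0665], [1.0, 0.0013, 0.0001, -0.0006], [-0.0002, 0.2293, -0.9734, -0.1793], [0.0, 0.0, 0.0, 1.0]]}
```

View pics/scene0.png

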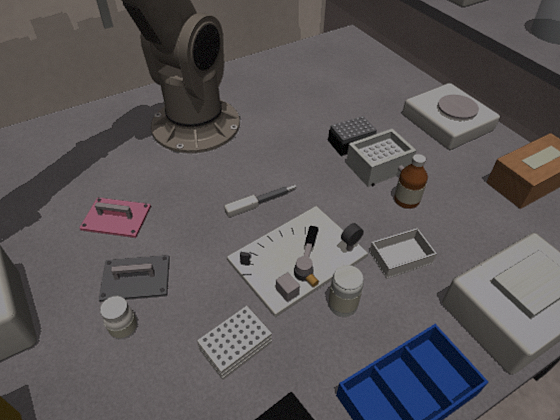

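View pics/side0.png

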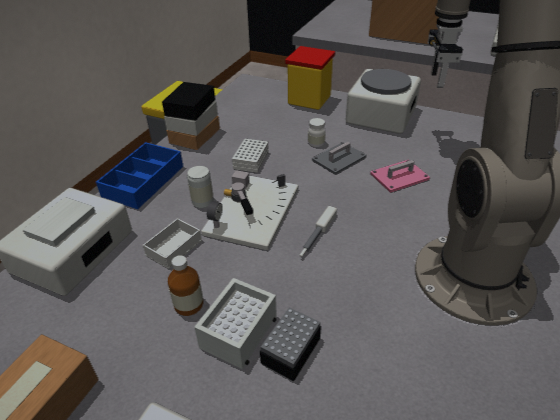

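Scene view: robot base at about (195,125), grey lid (135,277), chamber (382,157), station (298,257), marker (245,258) and lever from the hub (304,268) to its black handle (312,235). Side view: lid (338,157), chamber (237,320), marker (281,181). I'll zoom in for corners.

```bash
python3 - <<'E'
import cv2,numpy as np
S=cv2.imread("pics/scene0.png");D=cv2.imread("pics/side0.png")
def crop(I,x,y,w):
    h=int(w*.75); c=cv2.resize(I[y:y+h,x:x+w],(400,300),interpolation=cv2.INTER_CUBIC)
    for k in range(0,w,20): cv2.putText(c,str(x+k),(int(k*400/w),8),0,.3,(0,255,255)); cv2.line(c,(int(k*400/w),8),(int(k*400/w),12),(0,255,255))
    for k in range(0,h,20): cv2.putText(c,str(y+k),(0,int(k*400/w)+4),0,.3,(0,255,255))
    return c
a=np.vstack([np.hstack([crop(S,90,240,100),crop(S,335,120,100)]),np.hstack([crop(S,225,205,140),crop(D,200,155,120)])])
cv2.imwrite("pics/z1.png",a)
a=np.vstack([np.hstack([crop(D,295,130,90),crop(D,185,270,130)]),np.hstack([crop(S,225,235,60),crop(S,280,220,60)])])
cv2.imwrite("pics/z2.png",a)
E
```

```text
(no output)
```

View pics/z1.png

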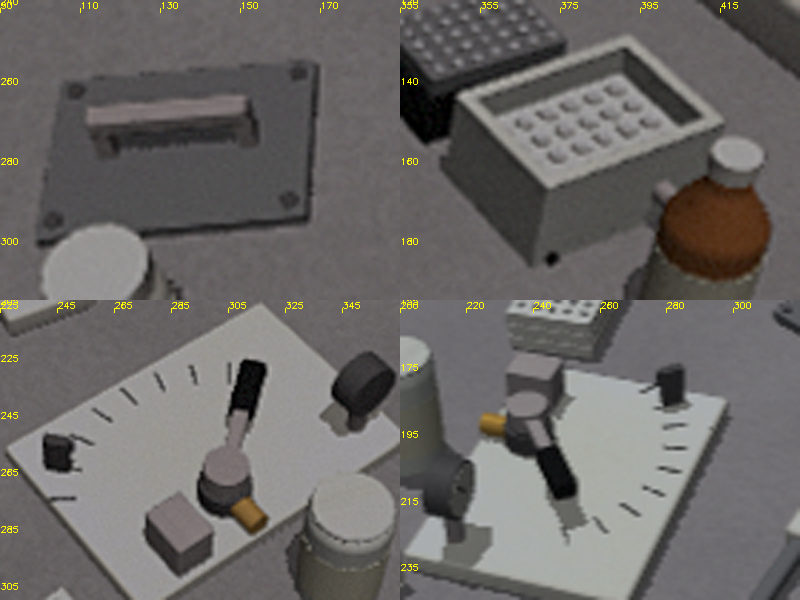

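View pics/z2.png

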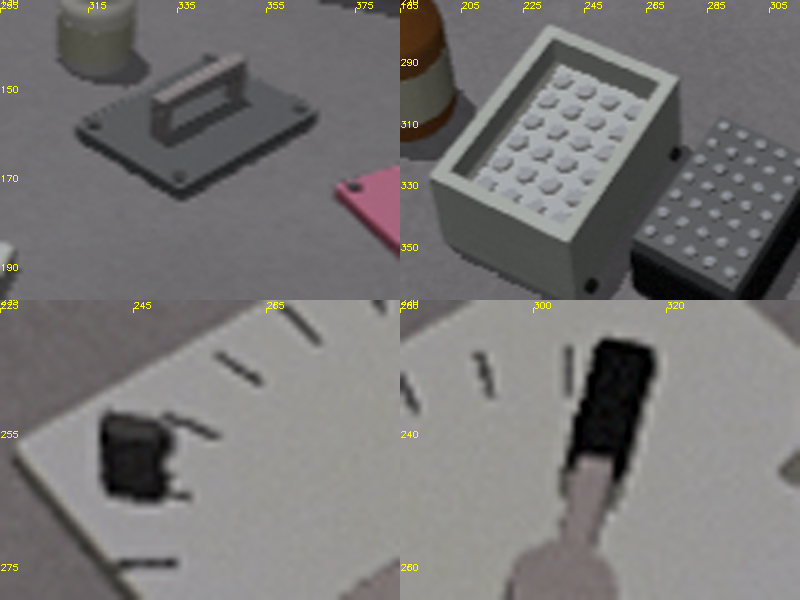

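```bash
cat > h.py <<'E'
import numpy as np
from plant import robot
from scipy.spatial.transform import Rotation as R
def ray(n,uv,st=None):
    c=robot.get_calibration(n);K=np.array(c["camera_matrix"])
    x=(uv[0]-K[0,2])/K[0,0];y=(uv[1]-K[1,2])/K[1,1]
    if n=="wrist":
        T=np.array(c["tool_from_camera"]);r=np.hypot(x,y);s=np.sinc(r/np.pi)
        d=np.array([x*s,-y*s,-np.cos(r)])
        q=st["tcp_rot"];W=R.from_quat([q[1],q[2],q[3],q[0]]).as_matrix()
        return W@T[:3,3]+st["position"],W@T[:3,:3]@d
    T=np.array(c["world_from_camera"]);return T[:3,3],T[:3,:3]@np.array([x,-y,-1])
def onz(n,uv,z,st=None):
    o,d=ray(n,uv,st);return (o+d*(z-o[2])/d[2])
def tri(n1,u1,n2,u2):
    A=0;b=0
    for n,u in((n1,u1),(n2,u2)):
        o,d=ray(n,u);d=d/np.linalg.norm(d);P=np.eye(3)-np.outer(d,d);A=A+P;b=b+P@o
    return np.linalg.solve(A,b)
def rect(n,pts,z,st=None):
    P=np.array([onz(n,p,z,st)[:2] for p in pts])
    e=np.roll(P,-1,0)-P
    print(n,np.round(P,3).tolist(),"sides",np.round(np.linalg.norm(e,axis=1),3),"dirs",np.round(np.degrees(np.arctan2(e[:,1],e[:,0])),1),"centre",np.round(P.mean(0),4))
    return P
E
python3 - <<'E'
from h import *
rect("scene",[(105.75,259.5),(169,255.5),(167.25,294.5),(100,299.5)],.012)
rect("side",[(312.3,158.8),(341,143.5),(366.6,155.9),(335.5,173)],.012)
print("handle",onz("scene",(131.7,267.7),.049))
rect("scene",[(349.5,143.2),(392.5,129.2),(415.5,150.5),(372,166.5)],.075)
rect("side",[(195.4,326.2),(233.1,278.8),(276,296),(239.6,348)],.075)
rect("scene",[(227.5,257.5),(316.7,206.75),(277.5,310)],.02)
h=tri("scene",(304.5,263.5),"side",(239,187.4));m=tri("scene",(245.5,253.5),"side",(281,176));print(h,m)
hs=onz("scene",(304.5,263.5),.062);ms=onz("scene",(245.5,253.5),.06);print(hs,ms,np.linalg.norm((ms-hs)[:2]))
t=onz("scene",(280+628/1*0+ (628-400)/6.667,220+ (345-300)/6.667),.062)
for a in (h,hs):
  print(np.degrees(np.arctan2(*(m-a)[1::-1])),np.degrees(np.arctan2(*(ms-a)[1::-1])),np.degrees(np.arctan2(*(t-a)[1::-1])),t,np.linalg.norm((t-a)[:2]))
E
```

```text
scene [[0.393, -0.406], [0.458, -0.272], [0.558, -0.317], [0.494, -0.45]] sides [0.149 0.11  0.148 0.111] dirs [  64.   -23.9 -115.6  156.8] centre [ 0.4759 -0.3611]
side [[0.543, -0.311], [0.486, -0.438], [0.384, -0.398], [0.447, -0.265]] sides [0.139 0.11  0.147 0.107] dirs [-114.2  158.8   64.6  -25.3] centre [ 0.4649 -0.3529]
handle [ 0.47683565 -0.36233043  0.049     ]
scene [[0.397, 0.302], [0.409, 0.448], [0.515, 0.44], [0.505, 0.295]] sides [0.146 0.106 0.145 0.109] dirs [ 85.2  -4.1 -93.6 176.4] centre [0.4564 0.3713]
side [[0.509, 0.442], [0.5, 0.298], [0.39, 0.304], [0.402, 0.45]] sides [0.144 0.11  0.147 0.108] dirs [-93.7 177.2  85.5  -4.3] centre [0.4503 0.3736]
scene [[0.54, -0.156], [0.511, 0.118], [0.722, -0.127]] sides [0.276 0.323 0.184] dirs [  96.   -49.3 -170.7] centre [ 0.5911 -0.055 ]
[ 0.66545108 -0.02622922  0.05542129] [ 0.57466773 -0.12632587  0.05575782]
[ 0.67231077 -0.02721293  0.062     ] [ 0.57927486 -0.12681909  0.06      ] 0.13629771220653777
-132.20667419411143 -130.5869512377828 132.6686131659459 [0.59359084 0.05173063 0.062     ] 0.10602656640751895
-134.57196748383967 -133.04662407862696 134.9187317766358 [0.59359084 0.05173063 0.062     ] 0.11148503312210398
```

```bash
cat >> h.py <<'E'
def plan(p,yaw):
    "row to target TCP p with tool down, tool x at yaw deg"
    s=robot.get_state();q=s["tcp_rot"];W=R.from_quat([q[1],q[2],q[3],q[0]])
    a=np.radians(yaw);T=R.from_matrix(np.array([[np.cos(a),np.sin(a),0],[np.sin(a),-np.cos(a),0],[0,0,-1]]))
    d=W.inv().apply(np.array(p)-s["position"]);r=(W.inv()*T).as_rotvec(degrees=True)
    print("t",s["time"],"row",np.round(np.r_[d/.5,r/360],4).tolist(),"rows needed",np.linalg.norm(d)/.0417,np.linalg.norm(r)/7.16)
E
python3 - <<'E'
from h import *
print("jar",onz("scene",(113.7,305.5),.085),onz("side",(317,123),.085))
plan([.474,-.36,.25],64.5)
E
```

```text
jar [ 0.57718077 -0.42575663  0.085     ] [ 0.56979941 -0.41683306  0.085     ]
t 0.15 row [0.6339, -0.3418, -0.0898, -0.0002, -0.0001, -0.1219] rows needed 8.701805641258265 6.129990824745126
```

```bash
python3 -m creep '[[[0.634,-0.342,-0.09,0,0,-0.122],[0.634,-0.342,-0.09,0,0,-0.122],[0.634,-0.342,-0.09,0,0,-0.122],[0.634,-0.342,-0.09,0,0,-0.122],[0.634,-0.342,-0.09,0,0,-0.122],[0.634,-0.342,-0.09,0,0,-0.122],[0.634,-0.342,-0.09,0,0,-0.122],[0.634,-0.342,-0.09,0,0,-0.122],[0.634,-0.342,-0.09,0,0,-0.122],[0.634,-0.342,-0.09,0,0,-0.122],[0.634,-0.342,-0.09,0,0,-0.122],[0.634,-0.342,-0.09,0,0,-0.122]]]' 0.5 20
python3 - <<'E'
from h import *
import cv2
print(robot.get_state()["joint_vel"].max())
cv2.imwrite("pics/w1.png",robot.capture("wrist"))
E
```

```text
time: 1.15
position: [0.4735, -0.3607, 0.2502]
tcp_rot: [-0.0, 0.846, 0.534, -0.0]
ft_force: [-0.1, 0.1, 0.2]
grip_width: 0.502
finger_force: 0.0
0.017373659589418906
```

View pics/w1.png

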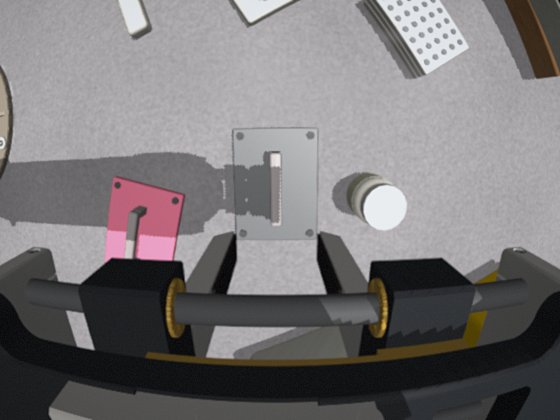

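Wrist view: the lid is square-on with corners (232,128), (318,127), (318,240), (232,239). The handle bar top spans (270–281, 152–225), and the jar is clear at (380,205).

```bash
python3 - <<'E'
from h import *
import cv2
I=cv2.imread("pics/w1.png")
s=robot.get_state()
rect("wrist",[(232.5,128),(318,127.5),(318,240),(232.5,239)],.012,s)
# handle bar top: bright blob
g=I[145:232,255:295].min(2); m=(g>145).astype(np.uint8)
n,l,st,c=cv2.connectedComponentsWithStats(m);k=1+st[1:,4].argmax()
ys,xs=np.where(l==k);u=cv2.minAreaRect(np.c_[xs+255,ys+145].astype(np.float32));print(u)
b=cv2.boxPoints(u);rect("wrist",b,.049,s)
E
```

```text
wrist [[0.453, -0.272], [0.552, -0.319], [0.49, -0.456], [0.386, -0.404]] sides [0.109 0.151 0.117 0.149] dirs [ -25.3 -114.3  153.7   62.9] centre [ 0.4704 -0.3627]
((274.5, 188.0), (86.0, 39.0), 90.0)
wrist [[0.473, -0.304], [0.513, -0.324], [0.469, -0.418], [0.426, -0.398]] sides [0.045 0.104 0.048 0.105] dirs [ -25.7 -115.   154.4   63.6] centre [ 0.4704 -0.3611]
```

```bash
python3 -m creep '[[[-0.0036,-0.0016,0.08,0,0,0],[-0.0036,-0.0016,0.16,0,0,0],[-0.0036,-0.0016,0.24,0,0,0],[-0.0036,-0.0016,0.32,0,0,0],[-0.0036,-0.0016,0.37,0,0,0],[-0.0036,-0.0016,0.41,0,0,0],[-0.0036,-0.0016,0.435,0,0,0],[-0.0036,-0.0016,0.452,0,0,0],[-0.0036,-0.0016,0.452,0,0,0],[-0.0036,-0.0016,0.452,0,0,0]]]'
python3 -m creep '[[[0,0,0,0,0,0],[0,0,0,0,0,0],[0,0,0,0,0,0],[0,0,0,0,0,0],[0,0,0,0,0,0],[0,0,0,0,0,0]]]' 0 30
```

```text
time: 2.03
position: [0.4727, -0.362, 0.0251]
tcp_rot: [0.0, 0.846, 0.534, 0.0]
ft_force: [-0.1, -0.4, -0.0]
grip_width: 0.5
finger_force: 0.0
time: 2.53
position: [0.4727, -0.3614, 0.0248]
tcp_rot: [0.0, 0.846, 0.534, 0.0]
ft_force: [-2.1, 0.1, 5.1]
grip_width: 0.145
finger_force: 30.0
```

```bash
python3 -m creep '[[[0,0,-0.03,0,0,0],[0,0,-0.08,0,0,0],[0,0,-0.15,0,0,0],[0,0,-0.23,0,0,0],[0,0,-0.31,0,0,0],[0,0,-0.39,0,0,0],[0,0,-0.45,0,0,0],[0,0,-0.45,0,0,0],[0,0,-0.45,0,0,0]]]' - 40
python3 - <<'E'
from h import *
plan([.46,0,.25],75);plan([.454,.372,.25],86)
E
```

```text
time: 3.28
position: [0.473, -0.3616, 0.2506]
tcp_rot: [0.001, 0.846, 0.534, 0.0]
ft_force: [-0.4, -1.1, -6.6]
grip_width: 0.144
finger_force: 40.0
t 3.2833 row [0.6418, -0.3345, 0.0002, 0.0004, 0.0001, -0.0291] rows needed 8.677908073522055 1.4625418143664723
t 3.2833 row [1.3083, -0.6653, -0.001, 0.0004, 0.0001, -0.0596] rows needed 17.59905905995042 2.9987872362103
```

```bash
python3 -m creep '[[[0.04,-0.02,0,0,0,-0.003],[0.1,-0.052,0,0,0,-0.006],[0.165,-0.086,0,0,0,-0.009],[0.23,-0.12,0,0,0,-0.012],[0.295,-0.154,0,0,0,-0.015],[0.36,-0.188,0,0,0,-0.018],[0.425,-0.222,0,0,0,-0.02],[0.49,-0.256,0,0,0,-0.022],[0.55,-0.287,0,0,0,-0.025],[0.6,-0.313,0,0,0,-0.027],[0.642,-0.334,0,0,0,-0.029],[0.642,-0.334,0,0,0,-0.029]]]'
python3 - <<'E'
from h import *
plan([.454,.372,.25],86)
E
```

```text
time: 4.28
position: [0.4587, 0.0048, 0.2479]
tcp_rot: [-0.001, 0.792, 0.611, -0.001]
ft_force: [-0.4, 0.3, -3.6]
grip_width: 0.148
finger_force: 40.0
t 4.2833 row [0.7081, -0.195, -0.0031, -0.0004, -0.0002, -0.0296] rows needed 8.806936886220972 1.4901038375898026
```

```bash
python3 -m creep '[[[0.05,-0.014,0,0,0,-0.003],[0.11,-0.03,0,0,0,-0.006],[0.18,-0.05,0,0,0,-0.009],[0.25,-0.069,0,0,0,-0.012],[0.32,-0.088,0,0,0,-0.015],[0.39,-0.107,0,0,0,-0.018],[0.46,-0.127,0,0,0,-0.02],[0.53,-0.146,0,0,0,-0.023],[0.6,-0.165,0,0,0,-0.026],[0.66,-0.182,0,0,0,-0.028],[0.714,-0.196,0,0,0,-0.03],[0.714,-0.196,0,0,0,-0.03]]]'
python3 -m creep '[[[0,0,0,0,0,0],[0,0,0,0,0,0],[0,0,0,0,0,0],[0,0,0,0,0,0]]]'
python3 - <<'E'
from h import *
import cv2
plan([.454,.372,.25],86)
I=robot.capture("wrist");cv2.imwrite("pics/w2.png",I)
E
```

```text
time: 5.28
position: [0.4557, 0.3752, 0.2473]
tcp_rot: [-0.002, 0.731, 0.683, -0.001]
ft_force: [-1.3, -1.4, -5.1]
grip_width: 0.147
finger_force: 40.0
time: 5.62
position: [0.4582, 0.3691, 0.2491]
tcp_rot: [0.0, 0.733, 0.68, -0.0]
ft_force: [-0.5, 0.3, -3.3]
grip_width: 0.145
finger_force: 40.0
t 5.6167 row [0.0052, -0.0088, -0.0018, -0.0, 0.0001, -0.0009] rows needed 0.12409253037061437 0.04547163059929126
```

View pics/w2.png

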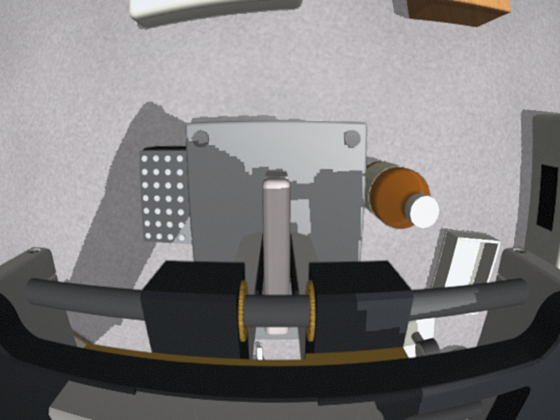

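Lid held square: front edge from (187,125) to (367,123), and it hides the chamber. Backing off so the wrist camera can see the chamber.

```bash
python3 -m creep '[[[-0.07,0,0,0,0,0],[-0.14,0,0,0,0,0],[-0.21,0,0,0,0,0],[-0.28,0,0,0,0,0],[-0.34,0,0,0,0,0],[-0.36,0,0,0,0,0],[-0.36,0,0,0,0,0],[-0.36,0,0,0,0,0],[-0.36,0,0,0,0,0],[-0.36,0,0,0,0,0]]]'
python3 - <<'E'
from h import *
import cv2
s=robot.get_state();print(s["position"],s["tcp_rot"])
I=robot.capture("wrist");cv2.imwrite("pics/w3f.png",I);cv2.imwrite("pics/w3.png",cv2.resize(I[0:140,150:410],None,fx=3,fy=3,interpolation=cv2.INTER_CUBIC))
P=rect("wrist",[(187,125),(367,123)],.2363,s)
W=R.from_quat(np.r_[s["tcp_rot"][1:],s["tcp_rot"][0]]).as_matrix()
print(W.T[:2,:2]@(P-s["position"][:2]).T)
E
```

```text
time: 6.5
position: [0.4445, 0.1921, 0.2496]
tcp_rot: [-0.0, 0.732, 0.681, 0.0]
ft_force: [-0.7, 0.6, -4.6]
grip_width: 0.148
finger_force: 40.0
[0.44449411 0.19206485 0.24957615] [-2.15226094e-04  7.32230525e-01  6.81056798e-01  2.23705347e-04]
wrist [[0.396, 0.268], [0.504, 0.261]] sides [0.108 0.108] dirs [ -3.6 176.4] centre [0.4504 0.2644]
[[ 0.07197106  0.07308437]
 [-0.05346727  0.05474181]]
```

View pics/w3.png

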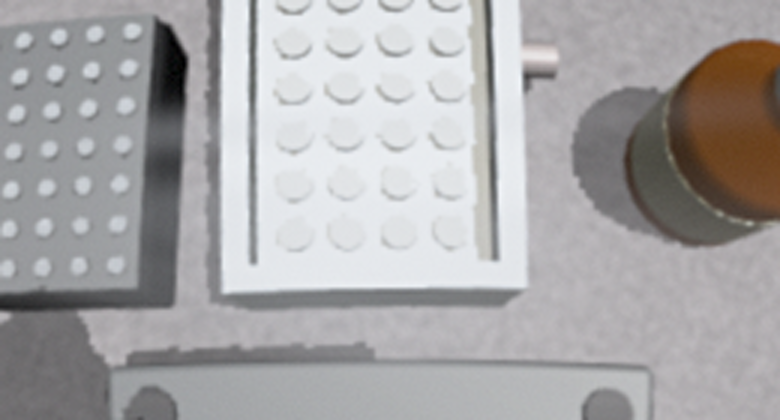

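Rim's near corners are at full-image pixels (223.7,97.7) and (325.3,96.0). The lid's front edge is still square in the hand.

```bash
python3 - <<'E'
from h import *
s=robot.get_state()
P=rect("wrist",[(223.7,97.7),(325.3,96.0)],.075,s)
e=(P[1]-P[0])/np.linalg.norm(P[1]-P[0]);n=np.array([-e[1],e[0]])
c=P.mean(0)+.075*n;print("chamber",c,"ydir",np.degrees(np.arctan2(n[1],n[0])))
# sides, direction
L=rect("wrist",[(223.7,97.7),(223.7,1),(323.3,1),(325.3,96)],.075,s)
# triangulate rim from fixed cameras
Q=[tri("scene",a,"side",b) for a,b in [((349.5,143.2),(276,296)),((392.5,129.2),(239.6,348)),((415.5,150.5),(195.4,326.2)),((372,166.5),(233.1,278.8))]]
print(np.round(Q,4))
E
```

```text
wrist [[0.395, 0.301], [0.505, 0.295]] sides [0.11 0.11] dirs [ -3.3 176.7] centre [0.4502 0.2977]
chamber [0.4545419  0.37257602] ydir 86.69167367254856
wrist [[0.395, 0.301], [0.402, 0.415], [0.513, 0.406], [0.505, 0.295]] sides [0.114 0.111 0.112 0.11 ] dirs [ 86.6  -4.5 -93.9 176.7] centre [0.4538 0.3543]
[[0.3925 0.3033 0.0724]
 [0.4043 0.4497 0.0719]
 [0.5116 0.4416 0.0726]
 [0.5022 0.297  0.0722]]
```

```bash
python3 - <<'E'
from h import *
plan([.4537,.375,.25],86.1)
E
```

```text
t 6.55 row [0.3663, -0.0079, -0.0009, -0.0, -0.0001, -0.0007] rows needed 4.393430333481779 0.03375900061969991
```

```bash
python3 -m creep '[[[0.06,0,0,0,0,-0.0007],[0.13,-0.004,0,0,0,-0.0007],[0.2,-0.006,0,0,0,-0.0007],[0.27,-0.008,0,0,0,-0.0007],[0.33,-0.008,0,0,0,-0.0007],[0.366,-0.008,0,0,0,-0.0007],[0.366,-0.008,0.05,0,0,-0.0007],[0.366,-0.008,0.1,0,0,-0.0007],[0.366,-0.008,0.15,0,0,-0.0007],[0.366,-0.008,0.2,0,0,-0.0007],[0.366,-0.008,0.23,0,0,-0.0007],[0.366,-0.008,0.25,0,0,-0.0007]]]'
python3 -m creep '[[[0,0,0,0,0,0],[0,0,0,0,0,0],[0,0,0,0,0,0],[0,0,0,0,0,0]]]'
python3 - <<'E'
from h import *
plan([.4537,.375,.103],86.1)
E
```

```text
time: 7.55
position: [0.453, 0.3739, 0.1222]
tcp_rot: [-0.0, 0.731, 0.683, -0.001]
ft_force: [-0.4, 0.1, -3.6]
grip_width: 0.143
finger_force: 40.0
time: 7.88
position: [0.4545, 0.3744, 0.1257]
tcp_rot: [0.0, 0.731, 0.682, 0.001]
ft_force: [0.7, -0.5, -3.5]
grip_width: 0.144
finger_force: 40.0
t 7.8833 row [0.0011, -0.0018, 0.0454, 0.0002, -0.0002, -0.0002] rows needed 0.5452360481472986 0.01782622223886698
```

```bash
python3 -m creep '[[[0.001,-0.0015,0.01,0,0,0],[0.001,-0.0015,0.02,0,0,0],[0.001,-0.0015,0.03,0,0,0],[0.001,-0.0015,0.038,0,0,0],[0.001,-0.0015,0.044,0,0,0],[0.001,-0.0015,0.044,0,0,0],[0.001,-0.0015,0.044,0,0,0]]]'
python3 -m creep '[[[0,0,0.002,0,0,0],[0,0,0.004,0,0,0],[0,0,0.006,0,0,0],[0,0,0.006,0,0,0],[0,0,0.006,0,0,0]]]'
```

```text
time: 8.47
position: [0.4532, 0.3743, 0.1023]
tcp_rot: [-0.0, 0.731, 0.682, -0.0]
ft_force: [0.1, 0.7, -3.8]
grip_width: 0.144
finger_force: 40.0
time: 8.88
position: [0.4535, 0.3746, 0.0999]
tcp_rot: [-0.0, 0.731, 0.682, 0.0]
ft_force: [0.1, 1.0, 0.6]
grip_width: 0.147
finger_force: 40.0
```

Contact has started (the weight is off the wrist). One more millimetre, then check the fit.

```bash
python3 -m creep '[[[0,0,0.001,0,0,0],[0,0,0.001,0,0,0],[0,0,0.001,0,0,0]]]'
python3 - <<'E'
from h import *
import cv2
o=[]
for n,x,y,w,h in (("scene",335,100,100,75),("side",180,255,120,90)):
    I=robot.capture(n);o.append(cv2.resize(I[y:y+h,x:x+w],(400,300),interpolation=cv2.INTER_CUBIC))
cv2.imwrite("pics/f1.png",np.hstack(o))
E
```

```text
time: 9.13
position: [0.4535, 0.3746, 0.0998]
tcp_rot: [0.0, 0.731, 0.682, 0.0]
ft_force: [-3.5, -2.7, 10.4]
grip_width: 0.143
finger_force: 40.0
```

View pics/f1.png

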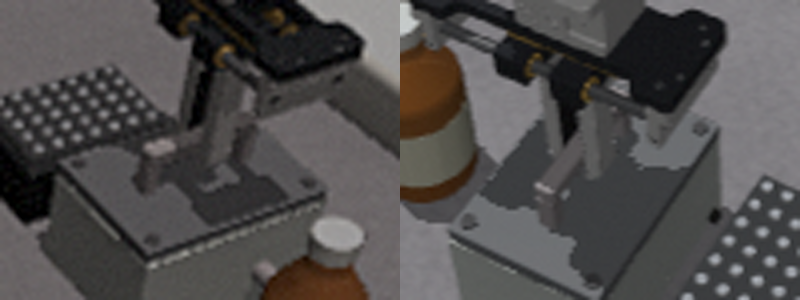

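Both crops show the lid sitting flush with the chamber edges, with only a thin rim line visible. Releasing and rising.

```bash
python3 -m creep '[[[0,0,-0.001,0,0,0],[0,0,-0.001,0,0,0],[0,0,-0.001,0,0,0],[0,0,-0.001,0,0,0],[0,0,-0.001,0,0,0]]]' 0.5
python3 -m creep '[[[0,0,-0.04,0,0,0],[0,0,-0.1,0,0,0],[0,0,-0.17,0,0,0],[0,0,-0.24,0,0,0],[0,0,-0.3,0,0,0],[0,0,-0.3,0,0,0],[0,0,-0.3,0,0,0],[0,0,-0.3,0,0,0]]]'
python3 - <<'E'
from h import *
import cv2
s=robot.get_state();print(s["position"],s["tcp_rot"])
I=robot.capture("wrist")
cv2.imwrite("pics/w4.png",I[60:300,140:420])
plan([.60,-.02,.25],-135)
plan([.60,-.02,.25],45)
E
```

```text
time: 9.65
position: [0.4533, 0.3743, 0.0994]
tcp_rot: [-0.0, 0.731, 0.682, -0.0]
ft_force: [-0.4, 0.4, 0.0]
grip_width: 0.462
finger_force: 0.0
time: 10.32
position: [0.4533, 0.3739, 0.2489]
tcp_rot: [0.0, 0.731, 0.682, -0.0]
ft_force: [-0.6, -0.1, -0.0]
grip_width: 0.5
finger_force: 0.0
[0.45325089 0.37390206 0.24892719] [ 1.32254053e-04  7.31257854e-01  6.82101083e-01 -2.14449671e-04]
t 10.3667 row [-0.7652, 0.3479, -0.0028, -0.0003, -0.0001, -0.3861] rows needed 10.078604047132552 19.410858253550373
t 10.3667 row [-0.7652, 0.3479, -0.0028, -0.0001, 0.0002, 0.1139] rows needed 10.078604047132552 5.728819682105265
```

View pics/w4.png

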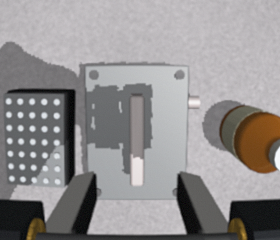

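Lid covers the chamber squarely and it is released. Next, over to the station to measure hinge, lever and marker from above.

```bash
python3 -m creep '[[[-0.08,0.02,0,0,0,0],[-0.16,0.04,0,0,0,0],[-0.24,0.06,0,0,0,0],[-0.32,0.08,0,0,0,0],[-0.4,0.1,0,0,0,0],[-0.48,0.12,0,0,0,0],[-0.56,0.14,0,0,0,0],[-0.64,0.16,0,0,0,0],[-0.72,0.18,0,0,0,0],[-0.8,0.2,0,0,0,0],[-0.88,0.21,0,0,0,0],[-0.9,0.22,0,0,0,0]]]'
python3 - <<'E'
from h import *
plan([.60,-.16,.25],96)
E
```

```text
time: 11.37
position: [0.5307, -0.0891, 0.2478]
tcp_rot: [-0.001, 0.733, 0.68, -0.001]
ft_force: [0.8, -0.6, -0.1]
grip_width: 0.502
finger_force: 0.0
t 11.3667 row [-0.1308, 0.149, -0.0046, -0.0005, 0.0002, -0.0288] rows needed 2.3779780758249225 1.446621457865528
```

```bash
python3 -m creep '[[[-0.06,0.07,0,0,0,-0.015],[-0.13,0.149,0,0,0,-0.029],[-0.13,0.149,0,0,0,-0.029],[-0.13,0.149,0,0,0,-0.029],[-0.13,0.149,0,0,0,-0.029],[-0.13,0.149,0,0,0,-0.029],[-0.13,0.149,0,0,0,-0.029]]]'
python3 - <<'E'
from h import *
import cv2,pickle
s=robot.get_state();print(s["position"],s["tcp_rot"]);pickle.dump(s,open("s5.pkl","wb"))
I=robot.capture("wrist");cv2.imwrite("pics/w5f.png",I)
c=cv2.resize(I[40:240,170:430],None,fx=3,fy=3,interpolation=cv2.INTER_CUBIC)
for k in range(0,260,20): cv2.putText(c,str(170+k),(3*k,8),0,.3,(0,0,255))
for k in range(0,200,20): cv2.putText(c,str(40+k),(0,3*k+4),0,.3,(0,0,255))
cv2.imwrite("pics/w5.png",c)
E
```

```text
time: 11.95
position: [0.6011, -0.1512, 0.2491]
tcp_rot: [-0.0, 0.666, 0.746, -0.0]
ft_force: [-0.1, 0.2, -0.1]
grip_width: 0.499
finger_force: 0.0
[ 0.601105   -0.1511614   0.24914485] [-3.59745358e-04  6.65699802e-01  7.46219552e-01 -1.54707241e-04]
```

View pics/w5.png

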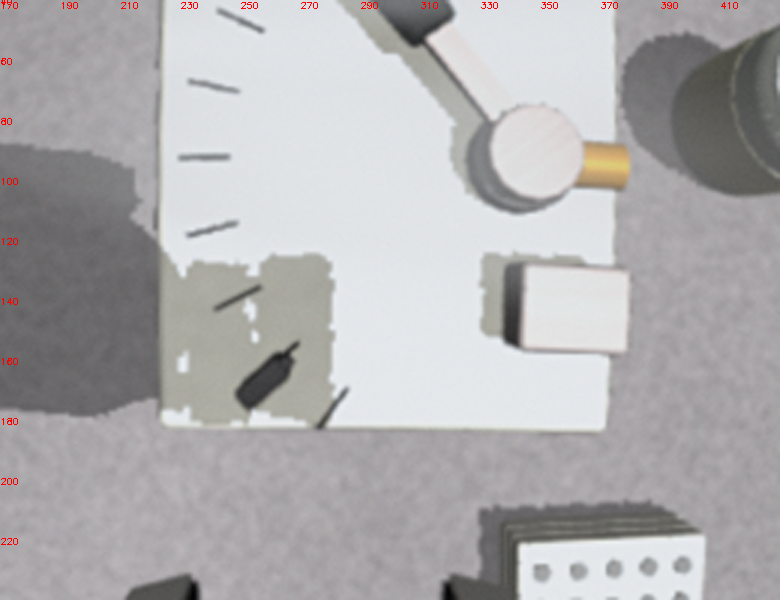

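```bash
python3 - <<'E'
from h import *
import cv2,pickle
s=pickle.load(open("s5.pkl","rb"));I=cv2.imread("pics/w5f.png")
P=rect("wrist",[(224,181.7),(371.7,183.7)],.02,s)
e=(P[1]-P[0])/np.linalg.norm(P[1]-P[0]);n=np.array([-e[1],e[0]]);o=P.mean(0)+.14*n
print("yaw",np.degrees(np.arctan2(e[1],e[0])),"hinge from plate",o+.0525*e-.025*n)
for z in(.056,.062): print("hub",z,onz("wrist",(348.7,90.3),z,s),np.linalg.norm(onz("wrist",(364,90.3),z,s)-onz("wrist",(333.4,90.3),z,s)))
h=onz("wrist",(348.7,90.3),.059,s)
m=onz("wrist",(257,166.8),.06,s);nn=onz("wrist",(269.3,154.3),.05,s)
ang=lambda a:(np.degrees(np.arctan2(a[1],a[0])),np.linalg.norm(a[:2]))
print("marker",m,ang(m-h),"nose",ang(nn-h),"marker->nose",ang(m-nn))
g=I.max(2);M=(g<70).astype(np.uint8);M[60:]=0;M[:,:270]=0;M[:,330:]=0
k,l,st,c=cv2.connectedComponentsWithStats(M);print(st[1:],c[1:])
for j in range(1,k):
  if st[j,4]>100:
    ys,xs=np.where(l==j);Q=np.array([onz("wrist",(x,y),.062,s)[:2] for x,y in zip(xs,ys)]).astype(np.float32)
    r=cv2.minAreaRect(Q);print(r,[ang(q-h[:2]) for q in cv2.boxPoints(r)],ang(np.array(r[0])-h[:2]))
E
```

```text
wrist [[0.534, -0.155], [0.725, -0.135]] sides [0.192 0.192] dirs [   5.9 -174.1] centre [ 0.6295 -0.1452]
yaw 5.875473753149134 hinge from plate [ 0.66990799 -0.02546174]
hub 0.056 [ 0.67062177 -0.02596567  0.056     ] 0.03637661571638869
hub 0.062 [ 0.66938926 -0.02691611  0.062     ] 0.03579066363905806
marker [ 0.5762625  -0.12698442  0.06      ] (np.float64(-132.99532181917715), np.float64(0.1374654622241106)) nose (np.float64(-133.627405156548), np.float64(0.11816585261291854)) marker->nose (np.float64(-129.13264322524216), np.float64(0.019350757884398422))
[[280  12  31  21 373]
 [302  47  15   8  44]] [[292.98123324  23.46112601]
 [308.02272727  50.65909091]]
((0.5992423892021179, 0.040673382580280304), (0.021620377898216248, 0.03262624144554138), 45.2975959777832) [(np.float64(141.7557784741546), np.float64(0.11454617105223037)), (np.float64(144.31425002111558), np.float64(0.08220889184850431)), (np.float64(129.15609465935918), np.float64(0.08166165847002482)), (np.float64(130.90831627518088), np.float64(0.11415404532166383))] (np.float64(136.51594735301197), np.float64(0.0975281808114677))
```

Hinge (0.670,-0.026), checked against the plate edge. The marker is at -133° and 137.5 mm (138 expected). The lever is at about 136°. Moving above the handle.

```bash
python3 - <<'E'
from h import *
plan([.6089,.033,.25],136)
E
```

```text
t 12.0 row [0.3644, 0.0572, -0.0011, -0.0, -0.0, -0.1096] rows needed 4.423177169184656 5.512872608433823
```

```bash
python3 -m creep '[[[0.07,0.011,0,0,0,-0.019],[0.14,0.022,0,0,0,-0.038],[0.21,0.033,0,0,0,-0.056],[0.28,0.044,0,0,0,-0.075],[0.33,0.052,0,0,0,-0.093],[0.364,0.057,0,0,0,-0.11],[0.364,0.057,0,0,0,-0.11],[0.364,0.057,0,0,0,-0.11],[0.364,0.057,0,0,0,-0.11]]]'
python3 - <<'E'
from h import *
print(robot.get_state()["q"])
plan([.6089,.033,.034],136)
E
```

```text
time: 12.75
position: [0.6093, 0.031, 0.2496]
tcp_rot: [0.0, 0.375, 0.927, -0.0]
ft_force: [0.4, -0.6, -0.0]
grip_width: 0.504
finger_force: 0.0
[ 0.40681997  0.36688472 -0.72341303  1.67091385  0.25818805  1.2018097
  0.42398365]
t 12.75 row [0.0035, 0.0024, 0.4312, -0.0001, 0.0001, -0.0002] rows needed 5.170339989605564 0.011836413153466228
```

```bash
python3 -m creep '[[[0.0035,0.0024,0.07,0,0,0],[0.0035,0.0024,0.14,0,0,0],[0.0035,0.0024,0.21,0,0,0],[0.0035,0.0024,0.28,0,0,0],[0.0035,0.0024,0.34,0,0,0],[0.0035,0.0024,0.39,0,0,0],[0.0035,0.0024,0.42,0,0,0],[0.0035,0.0024,0.431,0,0,0],[0.0035,0.0024,0.431,0,0,0],[0.0035,0.0024,0.431,0,0,0]]]'
python3 -m creep '[[[0,0,0,0,0,0],[0,0,0,0,0,0],[0,0,0,0,0,0],[0,0,0,0,0,0],[0,0,0,0,0,0],[0,0,0,0,0,0]]]' 0 10
python3 - <<'E'
from h import *
s=robot.get_state();p=s["position"];h=np.array([.670,-.026]);d=p[:2]-h;print(np.degrees(np.arctan2(d[1],d[0])),np.linalg.norm(d))
# arc rows: rotate about hinge by a deg (world CCW); tool x outward, y=+(sin,-cos)
r=np.linalg.norm(d)
for a in range(5,50,5):
    t=np.radians(a); print(a,np.round([r*(np.cos(t)-1)/.5,-r*np.sin(t)/.5,0,0,0,-a/360],4).tolist())
E
```

```text
time: 13.58
position: [0.6098, 0.0337, 0.0351]
tcp_rot: [0.001, 0.374, 0.927, 0.0]
ft_force: [-0.4, 0.2, -0.3]
grip_width: 0.501
finger_force: 0.0
time: 14.08
position: [0.6094, 0.0337, 0.0346]
tcp_rot: [0.0, 0.374, 0.927, 0.0]
ft_force: [-2.1, -0.3, 7.5]
grip_width: 0.236
finger_force: 10.0
135.43216822590242 0.08511214185586263
5 [-0.0006, -0.0148, 0.0, 0.0, 0.0, -0.0139]
10 [-0.0026, -0.0296, 0.0, 0.0, 0.0, -0.0278]
15 [-0.0058, -0.0441, 0.0, 0.0, 0.0, -0.0417]
20 [-0.0103, -0.0582, 0.0, 0.0, 0.0, -0.0556]
25 [-0.0159, -0.0719, 0.0, 0.0, 0.0, -0.0694]
30 [-0.0228, -0.0851, 0.0, 0.0, 0.0, -0.0833]
35 [-0.0308, -0.0976, 0.0, 0.0, 0.0, -0.0972]
40 [-0.0398, -0.1094, 0.0, 0.0, 0.0, -0.1111]
45 [-0.0499, -0.1204, 0.0, 0.0, 0.0, -0.125]
```

```bash
python3 -m creep '[[[-0.0006,-0.0148,0,0,0,-0.0139],[-0.0026,-0.0296,0,0,0,-0.0278],[-0.0058,-0.0441,0,0,0,-0.0417],[-0.0103,-0.0582,0,0,0,-0.0556],[-0.0159,-0.0719,0,0,0,-0.0694],[-0.0228,-0.0851,0,0,0,-0.0833],[-0.0308,-0.0976,0,0,0,-0.0972],[-0.0398,-0.1094,0,0,0,-0.1111],[-0.0499,-0.1204,0,0,0,-0.125],[-0.0499,-0.1204,0,0,0,-0.125],[-0.0499,-0.1204,0,0,0,-0.125]]]' - 20
python3 - <<'E'
from h import *
s=robot.get_state();p=s["position"];q=s["tcp_rot"];h=np.array([.670,-.026]);d=p[:2]-h;print(np.degrees(np.arctan2(d[1],d[0])),np.linalg.norm(d),"yaw",np.degrees(2*np.arctan2(q[2],q[1])),s["q"][6])
E
```

```text
time: 15.0
position: [0.5842, -0.028, 0.0344]
tcp_rot: [-0.001, -0.009, 1.0, -0.001]
ft_force: [-10.9, -4.3, 16.5]
grip_width: 0.231
finger_force: 20.0
-178.68042978325295 0.08586632804121634 yaw 181.0320991444482 1.0339601612744567
```

```bash
python3 -m creep '[[[-0.0006,-0.0148,-0.002,0,0,-0.0139],[-0.0026,-0.0296,-0.002,0,0,-0.0278],[-0.0058,-0.0441,-0.002,0,0,-0.0417],[-0.0103,-0.0582,-0.002,0,0,-0.0556],[-0.0159,-0.0719,-0.002,0,0,-0.0694],[-0.0228,-0.0851,-0.002,0,0,-0.0833],[-0.0308,-0.0976,-0.002,0,0,-0.0972],[-0.0398,-0.1094,-0.002,0,0,-0.1111],[-0.0499,-0.1204,-0.002,0,0,-0.125],[-0.052,-0.1225,-0.002,0,0,-0.1278],[-0.052,-0.1225,-0.002,0,0,-0.1278],[-0.052,-0.1225,-0.002,0,0,-0.1278]]]'
python3 - <<'E'
from h import *
s=robot.get_state();p=s["position"];q=s["tcp_rot"];h=np.array([.670,-.026]);d=p[:2]-h;print(np.degrees(np.arctan2(d[1],d[0])),np.linalg.norm(d),"yaw",np.degrees(2*np.arctan2(q[2],q[1])),s["q"][6])
E
```

```text
time: 16.0
position: [0.6113, -0.0893, 0.0346]
tcp_rot: [-0.001, -0.399, 0.917, -0.0]
ft_force: [-7.2, -6.9, 3.0]
grip_width: 0.232
finger_force: 20.0
-132.82910197159143 0.0863465029503205 yaw 227.0198993206076 1.8509401333767865
```

Tool and lever are at 227.1°, as intended. Releasing, rising and backing off to check.

```bash
python3 -m creep '[[[0,0,0,0,0,0],[0,0,0,0,0,0],[0,0,0,0,0,0],[0,0,0,0,0,0],[0,0,0,0,0,0],[0,0,0,0,0,0]]]' 0.5
python3 -m creep '[[[0,0,-0.04,0,0,0],[0,0,-0.1,0,0,0],[0,0,-0.17,0,0,0],[0,0,-0.25,0,0,0],[0,0,-0.33,0,0,0],[0,0,-0.4,0,0,0],[0,0,-0.44,0,0,0],[0,0,-0.44,0,0,0],[0,0,-0.44,0,0,0],[0,0,-0.44,0,0,0]]]'
python3 - <<'E'
from h import *
import cv2,pickle
s=robot.get_state();pickle.dump(s,open("s6.pkl","wb"))
I=robot.capture("wrist");cv2.imwrite("pics/w6f.png",I)
c=cv2.resize(I[60:260,170:430],None,fx=3,fy=3,interpolation=cv2.INTER_CUBIC)
cv2.imwrite("pics/w6.png",c)
E
```

```text
time: 16.5
position: [0.6125, -0.0874, 0.035]
tcp_rot: [0.0, -0.399, 0.917, 0.0]
ft_force: [0.1, -0.5, -0.2]
grip_width: 0.498
finger_force: 0.0
time: 17.33
position: [0.612, -0.0878, 0.2541]
tcp_rot: [-0.0, -0.399, 0.917, 0.0]
ft_force: [-0.1, 0.2, -0.0]
grip_width: 0.501
finger_force: 0.0
```

View pics/w6.png

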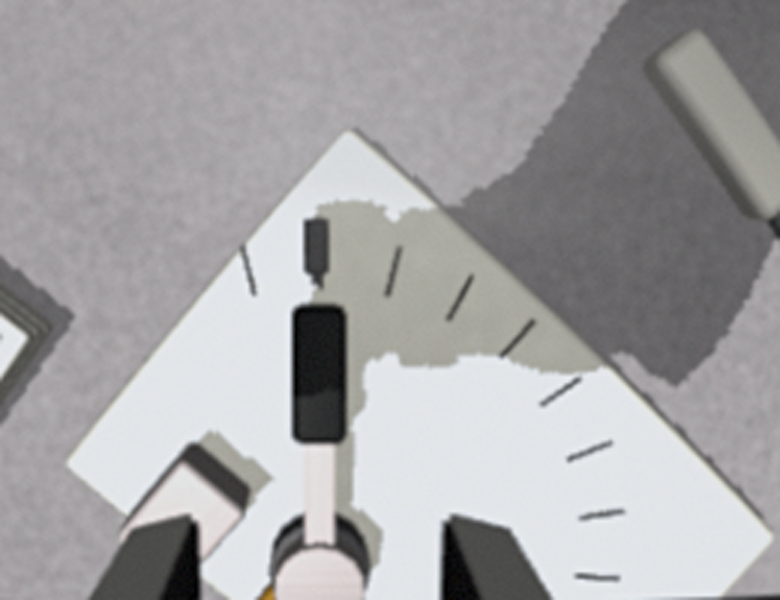

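The picture shows hub (320,580), handle (319,374) and marker (316,247) in line to within about 1°. The gripper is clear of everything, so I'm handing in.

```bash
python3 -c "
from plant import robot
print(robot.sign_off())"
```

```text
the job is handed in; nothing more can be done
None
```

The lid is on the chamber, flush with its edges and released. The vacuum lever points at the setting marker to within about 1° as measured from the wrist camera, and the job was handed in at about 17 s of the 64 s allowed.

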